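# Close the slab roller by four clicks

### The arm

A 6-joint arm with a two-finger parallel gripper is mounted at the origin on the work surface. World frame = base frame: x ahead of the robot, y to its left, z up, the work surface at z = 0. Lengths are in mm, angles in rad, forces in N, time in s.
With the tool pointing down it reaches from about 275 to 750 mm from the base axis. Payload 10.2 kg.
Tool frame: the origin (TCP) lies at the very end of the fingers, on their centre line; the grasp point (between the pads) lies 19 mm behind it (ctrl.grip_depth is the distance from the TCP to the grasp point, in mm); z points along the fingers, x is the direction in which the jaws open and shut, and the axes are right-handed (so a half turn about z gives the same grasp; the last joint's range is limited). The gripper opens to 85 mm and grips with 20 to 120 N. Pads are 22 mm wide; open, the fingers measure 114 mm over their backs; the gripper's body (76 mm by 85 mm) begins 54 mm behind the grasp point. The pads swing forward as they close: fully open they stand 13 mm farther back than shut.
Start: joints at [-1.357, 0.313, 1.498, -0, 1.331, -0.223], TCP at [222.086, -475.72, 231.294] pointing down, gripper open.
Joint ranges: [-2.94, 2.94], [-0.97, 2.17], [0.19, 2.56], [-1.23, 4.37], [0.02, 3.11], [-2.88, 2.88]. Speed limits (rad/s): [2.39, 2.39, 3.01, 3.14, 3.14, 3.14].

### API

Orientations are given as a unit quaternion [w, x, y, z].
In Python, from rig import ctrl gives the robot as it stands.
- The arm moves only by the tool play_rows, never from a script. Its argument "motion" is a list of rows, each a list of 2 entries, a list of its own where there are three numbers: the shift along the tool's x, y, z in mm, then the turn, a rotation vector about the tool's x, y, z in degrees. A call has 1 to 20 rows; each row shifts and turns the commanded pose from where the row before left it, along the tool's axes as they then stand; what a row does not reach is not made up. A row lasts 1/12 s, in which the tool goes at most 41.7 mm and 7.16 degrees, less where a joint would pass 70% of its speed; a pose out of reach is approached as far as the arm can. A call with a gripper value outside its range is refused whole. "fingers" is the finger opening in mm, from 0 to 85.4, set as the call begins (left out, the last holds). The fingers move at their own pace and stop on an object; "squeeze" is the grip in N (left out, the last holds). Time passes only in rows, so rows that do not move let the fingers close. It gives the time, the measured TCP pose, the force and the opening at its end, in the units of the state.
- ctrl.sense(): the state, without advancing time (a new reading comes with each control period).
- ctrl.capture(name): name is "scene" or "top"; returns the picture (480x640x3 uint8, red, green, blue); there is no depth.
- ctrl.get_calibration(name): a dict with "K" (3x3 intrinsics, pixels), "k1" (the pictures are not rectified: a ray, as slopes to the right and down, at radius r is drawn at 1 + k1 r^2 times it, then the intrinsics apply), "R" (3x3) and "t" (3): a world point X has camera coordinates R X + t. Camera axes: x right, y down, z forward; pixel columns grow to the right and rows downward; lengths in mm; the calibration is good to about 2 mm. A picture is of the moment at which its call begins. get_calibration takes no time and is no camera call.
- ctrl.finish_job(): hands the job in, once; it reports no verdict.
Trained networks look in the newest picture that a camera, given by its name, has taken for a name from the list of things; names that differ only in an ending like _2 or _b are one class to them, and where a whole thing is asked for, a point or a joint stands for the part that bears it (a point fixed in the world has none). Each returns a list of dicts, best first, with "p" (0 to 1); they miss things now and then, are a little off and sometimes report something else, mostly with a low value. They report only what shows in the picture. A call takes as long as a camera call.
- ctrl.spot_in(camera, name): "position" ([column, row] as shares, 0 to 1, of the picture: columns of its width, rows of its height, amid what is visible of it).
The state is a dict: "time_s": time; "joints": joint angles; "dq": joint speeds; "tau": joint torques, N m; "eef_pos": TCP position; "ee_rot": TCP orientation; "force": force on the tool from outside, world axes, zero at the start; "wrist_torque": the same for the moment, N m; "grip_width": opening from 0.0 (shut) to 1.0 (fully open).
Only numpy, scipy, OpenCV 4.12 (cv2) and the standard library are available. Lean on these libraries where they do the work, as an engineer would, in place of code of your own. Each camera call takes 0.05 s, during which the arm holds its last target. There are 200 camera calls.

### The job

The slab roller has to roll a thinner sheet of clay: with a fingertip against one of its lobes, gently push the four-lobed thickness dial on top of the machine round clockwise (seen from above) by exactly four clicks, counting them as you feel them. Stop at the fourth click without running past it, leave the dial sitting in that click and take the hand away. Push the dial only, do not grip it, and leave everything that lies on the machine and the table where it is.

Things in the scene. Friction and masses are not known exactly. Their poses are not given: they have to be found in the camera images.
- slab_roller: grey tabletop slab roller, fixed, 390 mm wide along its y (the line of its rollers), 420 mm long along its x; origin on the table under its middle, z up. Its plywood rolling board has its top 63 mm above the table. A grey bridge, 64 mm (x) by 390 mm (y), spans the rollers; its flat top lies 201 mm above the table and carries the dial at its middle.
- crank_wheel (a point): hub of the black crank wheel at the machine's +y end, 217 mm from the middle and 105 mm above the table; the wheel is 180 mm across and stands upright, up to 195 mm high; its handle sticks out 75 mm further. Not used here
- thickness_dial: the click-stop dial, a black four-lobed hand knob; origin on its upright axis at the lobes' mid-height, 228 mm above the table; z up. Hub 46 mm across, its top 16 mm above the origin. Four lobes along its own +x, +y, -x, -y, each an arm 17 mm wide ending in an upright cylinder 20 mm across centred 40 mm from the axis (100 mm over all), from 10 mm below to 10 mm above the origin.
- dial_collar (a point): top centre of the fixed aluminium collar under the dial, 60 mm across, with 12 engraved lines, 211 mm above the table (10 mm above the bridge). Inside is the click stop: 12 clicks a turn, 30 degrees apart. The dial starts at rest in a click, 0 to 2 clicks from its anticlockwise end stop; at least 6 more lie clockwise. Clockwise from above closes the rollers.
- dial_dot (a point): small white dot on the lobe that lies along the dial's own -x; the point is 40 mm from the axis, at the mid-height of the lobe (the dot itself is on the lobe's top, 10 mm higher). Pushed at a lobe the dial resists with about 5 to 7 N as it leaves a click, less and less up to half way (15 degrees); there it springs ahead of the finger into the next click, the push falls to nothing, and it stays there without coasting on
- work_board: wooden work board, fixed, 240 x 200 x 22 mm, on the table at the robot's right; origin at the centre of its underside
- rib: loose wooden kidney-shaped clay rib, 68 x 44 x 6 mm, lying flat on the bridge of the slab roller about 112 mm from the dial's axis, towards the machine's -y; origin at the centre of its underside
- cutter: loose thin steel ring cutter, 44 mm across, 22 mm high, standing on the bridge of the slab roller about 120 mm from the dial's axis, towards the machine's +y; origin at the centre of its underside
- clay_knife: loose wooden modelling knife, 170 mm long, 14 mm wide, 9 mm high, lying on the plywood rolling board on the robot's side of the roller; origin on its underside, near mid-length
- cat_figure: loose small black modelled cat, about 48 mm across and 90 mm high, sitting on the wooden work board at the robot's right; origin at the centre of its underside
- ball_stylus: loose blue double-ended ball stylus, 155 mm long, 9 mm high, lying on the work board; origin at the middle of its underside
- water_bowl: loose steel bowl, 110 mm across, 55 mm high, on the table at the robot's left; origin at the centre of its underside
- slip_jar: loose grey lidded jar, 72 mm across, 85 mm high, on the table at the robot's left; origin at the centre of its underside

How it is judged (in metres and radians):
At the end, for the whole second after the job is handed in: the dial rests, still, in the fourth click clockwise from the one it started in (120 degrees, within about 9 degrees), and every loose thing on the machine and the table is within 20 mm of where it stood (distance of dial_dot from where it was at the start of the episode between 0.066 and 0.0722 m and angular speed of thickness_dial below 0.1 rad/s and not (distance of rib from where it was at the start of the episode above 0.02 m) and not (distance of cutter from where it was at the start of the episode above 0.02 m) and not (distance of clay_knife from where it was at the start of the episode above 0.02 m) and not (distance of cat_figure from where it was at the start of the episode above 0.02 m) and not (distance of ball_stylus from where it was at the start of the episode above 0.02 m) and not (distance of water_bowl from where it was at the start of the episode above 0.02 m) and not (distance of slip_jar from where it was at the start of the episode above 0.02 m)); the robot touches nothing.
It fails at once if the dial was turned past the fourth click towards the fifth (more than 4.6 clicks from its start) (distance of dial_dot from where it was at the start of the episode above 0.075 m).
It fails at once if the dial was gripped or forced (more than 25 N between the fingers and the dial) (contact force between the fingers and thickness_dial above 25 N).
It fails at once if a loose thing on the machine or the table was pushed away, lifted or carried (more than 20 mm) (distance of any of rib, cutter, clay_knife, cat_figure, ball_stylus, water_bowl, slip_jar from where it was at the start of the episode above 0.02 m).
It also fails if it takes over 45 s, if anything falls off the work surface, if the arm or the gripper's body presses on something with over 40 N, if the wrist force passes 120 N, or if a joint passes its speed limit or range.

## Working session

There is one attempt and no reset: what is moved stays moved. The work goes in short steps, Python scripts to look and compute and a tool call to move; the robot and the scene stay as the last step left them, time stands still between calls to the robot, and variables do not carry over. Pictures are saved under pics/ and viewed, about 8 in all and at most 12, crops included, and the job is handed in when it is done.

Besides the shell and the picture viewer there is one more tool, called after ">>>" as a command line: name --argument value ..., lists and objects as JSON in quotes. play_rows: Moves the arm, as the interface text tells. Its arguments: {"type":"object","properties":{"motion":{"type":"array"},"fingers":{"type":"number"},"squeeze":{"type":"number"}},"required":["motion"]}

```bash
mkdir -p pics; cat > h.py <<'E'
from rig import ctrl
import numpy as np, cv2
from scipy.spatial.transform import Rotation as Ro
def cal(n):
    c=ctrl.get_calibration(n); return np.array(c["K"]),float(c["k1"]),np.array(c["R"]),np.array(c["t"]).ravel()
def proj(n,X):
    K,k1,R,t=cal(n); p=R@np.array(X,float)+t; s=p[:2]/p[2]; s=s*(1+k1*(s@s)); return K[0,0]*s[0]+K[0,2],K[1,1]*s[1]+K[1,2]
def onplane(n,uv,z):
    K,k1,R,t=cal(n); d=np.array([(uv[0]-K[0,2])/K[0,0],(uv[1]-K[1,2])/K[1,1]]); s=d.copy()
    for _ in range(20): s=d/(1+k1*(s@s))
    r=R.T@np.array([s[0],s[1],1]); c=-R.T@t; return c+r*(z-c[2])/r[2]
def snap(n,f):
    im=ctrl.capture(n); cv2.imwrite(f,im[:,:,::-1]); return im
E
python3 - <<'E'
from h import *
for n in("scene","top"):
    snap(n,f"pics/{n}0.png"); K,k1,R,t=cal(n); print(n,K[0,0],-R.T@t)
    for k,z in(("thickness_dial",228),("dial_dot",238),("rib",204),("cutter",212),("crank_wheel",105),("dial_collar",211)):
        for r in ctrl.spot_in(n,k)[:2]:
            uv=np.array(r["position"])*[640,480]; print(k,r["p"],uv.round(1),onplane(n,uv,z).round(1))
s=ctrl.sense(); print(s)
E
```

```text
scene 603.4817866573118 [1034.29552888 -580.22923152 1391.0314925 ]
thickness_dial 0.88 [330.1 254.6] [579.4 -80.2 228. ]
thickness_dial 0.24 [338.8 294.4] [ 661.4 -137.3  228. ]
dial_dot 0.84 [331.  254.9] [585.2 -83.6 238. ]
rib 0.92 [305.5 298.8] [ 610.  -187.3  204. ]
rib 0.58 [170.8 369.4] [ 530.3 -490.3  204. ]
cutter 0.78 [350.9 222.7] [547.2  22.5 212. ]
crank_wheel 0.79 [335.6 290.2] [609.  -87.9 105. ]
dial_collar 0.97 [339.2 291.3] [ 651.4 -124.9  211. ]
top 612.4440916687702 [ 185.40020835   -5.66664581 2070.84753163]
thickness_dial 0.91 [357.7 209.1] [576.9 -74.4 228. ]
thickness_dial 0.58 [485.9 240.7] [ 473.1 -467.3  228. ]
dial_dot 0.56 [360.6 204.2] [590.  -83.2 238. ]
rib 0.61 [487.4 211.9] [ 568.3 -483.2  204. ]
rib 0.51 [394.7 195.8] [ 623.1 -192.   204. ]
crank_wheel 0.94 [356.  218.3] [572.3 -73.  105. ]
crank_wheel 0.71 [364.9 257.8] [441.7 -99.4 105. ]
dial_collar 0.56 [354.6 220.6] [544.3 -64.9 211. ]
{'time_s': 0.7, 'joints': array([-1.35741149e+00,  3.12892133e-01,  1.49773673e+00, -8.55638332e-06,
        1.33102758e+00, -2.23382696e-01]), 'dq': array([ 1.04705621e-03,  6.64936431e-04, -4.33107821e-05,  3.61954592e-04,
        7.85280155e-04,  1.06403129e-03]), 'tau': array([-1.54937898e-03, -4.12109256e+01, -2.59871632e+01, -3.16903443e-04,
        6.29861715e-04,  2.30532453e-05]), 'eef_pos': array([ 222.07349875, -475.70157472,  231.28436321]), 'ee_rot': array([-1.97388118e-05,  8.43508893e-01, -5.37115208e-01, -2.53904355e-05]), 'force': array([-0.50553073, -0.07603496, -0.01814575]), 'wrist_torque': array([ 0.00482771, -0.01290082,  0.00312539]), 'grip_width': 1.0010767722263125}
```

```bash
python3 - <<'E'
import cv2
a=cv2.imread("pics/scene0.png")[180:360,220:440]; b=cv2.imread("pics/top0.png")[150:270,290:450]
cv2.imwrite("pics/c1.png",cv2.resize(a,None,fx=3.5,fy=3.5,interpolation=2)); cv2.imwrite("pics/c2.png",cv2.resize(b,None,fx=5,fy=5,interpolation=2))
E
```

```text
(no output)
```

View pics/c1.png

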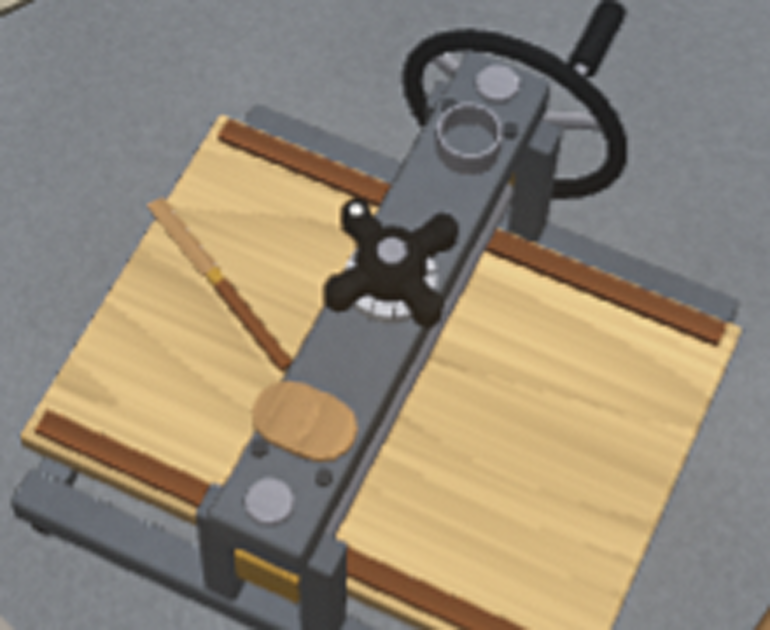

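View pics/c2.png

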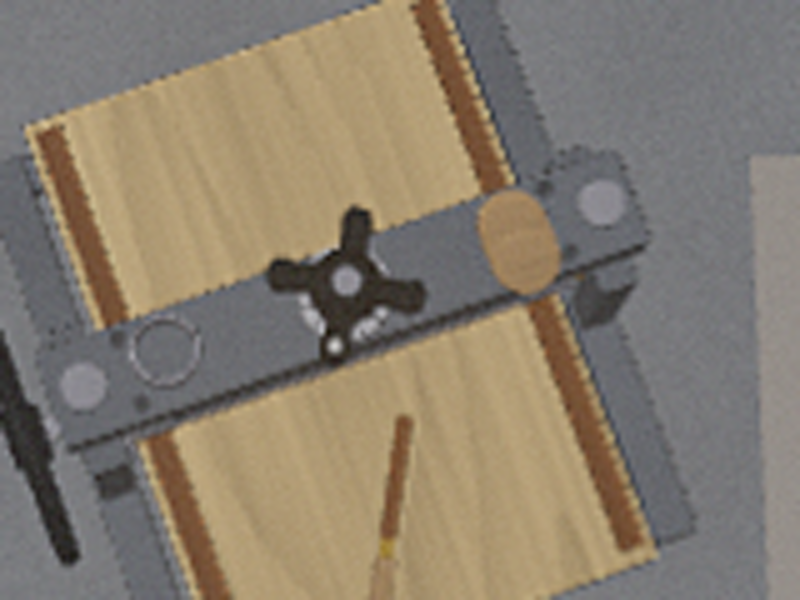

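```bash
python3 - <<'E'
from h import *
for n,h,d in(("scene",(331.7,251.1),(321.7,239.7)),("top",(359.4,205.8),(356.8,219.2))):
    H=onplane(n,h,244);D=onplane(n,d,238);v=(D-H)[:2];print(n,H.round(1),D.round(1),np.hypot(*v),np.degrees(np.arctan2(v[1],v[0])))
E
```

```text
scene [581.9 -78.2 244. ] [543.  -70.3 238. ] 39.69594368473785 168.46307437807414
top [583.7 -79.3 244. ] [543.3 -70.7 238. ] 41.24543898517719 168.07818360451162
```

>>> play_rows --motion '[[[0, 0, -25], [0, 0, 0]], [[0, 0, -25], [0, 0, 0]], [[0, 0, -25], [0, 0, 0]], [[-14.3, -31.8, 0], [0, 0, 0]], [[-14.3, -31.8, 0], [0, 0, 0]], [[-14.3, -31.8, 0], [0, 0, 0]], [[-14.3, -31.8, 0], [0, 0, 0]], [[-14.3, -31.8, 0], [0, 0, 0]], [[-14.3, -31.8, 0], [0, 0, 0]], [[-14.3, -31.8, 0], [0, 0, 0]], [[-14.3, -31.8, 0], [0, 0, 0]], [[-14.3, -31.8, 0], [0, 0, 0]], [[-14.3, -31.8, 0], [0, 0, 0]], [[-14.3, -31.8, 0], [0, 0, 0]], [[-14.3, -31.8, 0], [0, 0, 0]], [[-14.3, -31.8, 0], [0, 0, 0]], [[-14.3, -31.8, 0], [0, 0, 0]], [[0, 0, 0], [0, 0, 0]]]' --fingers 0

```text
time_s: 2.2
eef_pos: [543.1, -101.8, 305.8]
ee_rot: [-0.001, 0.845, -0.535, -0.0]
force: [-0.2, 0.7, 0.0]
grip_width: 0.003
```

>>> play_rows --motion '[[[0, 0, 0], [0, 0, -7]], [[0, 0, 0], [0, 0, -7]], [[0, 0, 0], [0, 0, -7]], [[0, 0, 0], [0, 0, -7]], [[0, 0, 0], [0, 0, -7]], [[0, 0, 0], [0, 0, -7]], [[0, 0, 0], [0, 0, -7]], [[0, 0, 0], [0, 0, -7]], [[0, 0, 0], [0, 0, -7]], [[0, 0, 0], [0, 0, -7]], [[0, 0, 0], [0, 0, -7]], [[0, 0, 0], [0, 0, -7]], [[0, 0, 0], [0, 0, -7]], [[0, 0, 0], [0, 0, -7]], [[0, 0, 0], [0, 0, 0]]]'

```text
time_s: 3.45
eef_pos: [540.6, -106.3, 306.3]
ee_rot: [0.0, 0.958, 0.286, -0.0]
force: [1.1, -0.3, -0.6]
grip_width: -0.001
```

```bash
cat >> h.py <<'E'
C=np.array([582.8,-78.8])
def st():
    s=ctrl.sense(); q=s["ee_rot"]; M=Ro.from_quat([q[1],q[2],q[3],q[0]]).as_matrix(); p=s["eef_pos"]; r=p[:2]-C
    th=np.degrees(np.arctan2(r[1],r[0]))%360; f=s["force"]
    print("t",round(s["time_s"],2),"p",p.round(1),"psi",np.degrees(np.arctan2(M[1,0],M[0,0])).round(1),"theta",th.round(1),"R",np.hypot(*r).round(1),"Ftool",(M.T@f).round(2),"grip",round(s["grip_width"],2)); return s,M
E
python3 - <<'E'
from h import *
s,M=st(); t=np.radians(213.3); T=np.r_[C+50*np.array([np.cos(t),np.sin(t)]),222]
print("shift tool",(M.T@(T-s["eef_pos"])).round(1), M[:,2])
E
```

```text
t 3.45 p [ 540.6 -106.3  306.3] psi 33.3 theta 213.1 R 50.4 Ftool [0.78 0.87 0.55] grip -0.0
shift tool [ 0.4  0.2 84.3] [-9.82291646e-05 -4.05622190e-05 -9.99999994e-01]
```

Positioned. Lower to about z = 250 first and look before entering.

>>> play_rows --motion '[[[0, 0, 20], [0, 0, 0]], [[0, 0, 20], [0, 0, 0]], [[0, 0, 16], [0, 0, 0]], [[0, 0, 0], [0, 0, 0]]]'

```text
time_s: 3.78
eef_pos: [539.6, -105.8, 247.3]
ee_rot: [-0.002, 0.959, 0.282, -0.002]
force: [0.5, -0.1, 0.7]
grip_width: 0.002
```

```bash
python3 - <<'E'
from h import *
st()
a=snap("scene","pics/s1.png"); b=snap("top","pics/t1.png")
a=cv2.resize(a[215:295,280:380],None,fx=6,fy=6,interpolation=2)[:,:,::-1]
b=cv2.resize(b[165:245,310:410],None,fx=6,fy=6,interpolation=2)[:,:,::-1]
cv2.imwrite("pics/c3.png",cv2.resize(np.hstack([a,b]),(800,320)))
E
```

```text
t 3.78 p [ 539.6 -105.8  247.3] psi 32.8 theta 212.0 R 51.0 Ftool [ 0.41  0.36 -0.7 ] grip 0.0
```

View pics/c3.png

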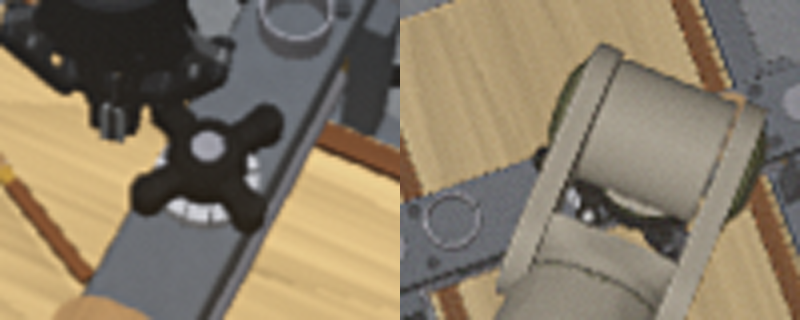

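>>> play_rows --motion '[[[0, 0, 8], [0, 0, 0]], [[0, 0, 8], [0, 0, 0]], [[0, 0, 9], [0, 0, 0]], [[0, 0, 0], [0, 0, 0]], [[0, 0, 0], [0, 0, 0]]]'

```text
time_s: 4.3
eef_pos: [540.6, -105.9, 224.8]
ee_rot: [-0.0, 0.959, 0.284, -0.0]
force: [-1.2, -0.6, 0.9]
grip_width: -0.002
```

```bash
python3 - <<'E'
from h import *
st(); print(proj("scene",(539.6,-105.8,247.3)))
E
```

```text
t 4.3 p [ 540.6 -105.9  224.8] psi 33.0 theta 212.7 R 50.1 Ftool [-1.33 -0.11 -0.86] grip -0.0
(np.float64(309.3094050243988), np.float64(246.23927606115677))
```

>>> play_rows --motion '[[[0.05, -2.18, 0], [0, 0, 2.5]], [[0.05, -2.18, 0], [0, 0, 2.5]], [[0.05, -2.18, 0], [0, 0, 2.5]], [[0.05, -2.18, 0], [0, 0, 2.5]], [[0, 0, 0], [0, 0, 0]]]'

```text
time_s: 4.72
eef_pos: [536.8, -98.1, 225.8]
ee_rot: [0.0, 0.98, 0.199, 0.0]
force: [0.6, 0.4, -0.9]
grip_width: -0.003
```

>>> play_rows --motion '[[[0.05, -2.18, 0], [0, 0, 2.5]], [[0, 0, 0], [0, 0, 0]]]'

```text
time_s: 4.88
eef_pos: [536.0, -96.2, 225.6]
ee_rot: [0.0, 0.984, 0.178, 0.0]
force: [0.9, -0.1, 0.3]
grip_width: -0.002
```

>>> play_rows --motion '[[[0.05, -2.18, 0], [0, 0, 2.5]], [[0, 0, 0], [0, 0, 0]]]'

```text
time_s: 5.05
eef_pos: [535.3, -94.1, 225.5]
ee_rot: [0.0, 0.988, 0.157, 0.0]
force: [0.1, -0.8, -0.1]
grip_width: 0.0
```

>>> play_rows --motion '[[[0.05, -2.18, 0], [0, 0, 2.5]], [[0, 0, 0], [0, 0, 0]]]'

```text
time_s: 5.22
eef_pos: [534.6, -92.1, 225.4]
ee_rot: [0.0, 0.991, 0.136, 0.0]
force: [-0.6, -1.3, 0.6]
grip_width: -0.004
```

```bash
python3 -c "
from h import *
st()"
```

```text
t 5.22 p [534.6 -92.1 225.4] psi 15.6 theta 195.4 R 50.0 Ftool [-0.9   1.13 -0.59] grip -0.0
```

>>> play_rows --motion '[[[0.05, -2.18, 0], [0, 0, 2.5]], [[0, 0, 0], [0, 0, 0]]]'

```text
time_s: 5.38
eef_pos: [534.1, -90.0, 225.4]
ee_rot: [0.0, 0.993, 0.114, 0.0]
force: [-0.0, 0.3, 0.8]
grip_width: 0.001
```

>>> play_rows --motion '[[[0.05, -2.18, 0], [0, 0, 2.5]], [[0, 0, 0], [0, 0, 0]]]'

```text
time_s: 5.55
eef_pos: [533.6, -88.6, 225.5]
ee_rot: [0.001, 0.996, 0.092, 0.0]
force: [-0.5, -3.2, 0.0]
grip_width: -0.001
```

>>> play_rows --motion '[[[0.05, -2.18, 0], [0, 0, 2.5]], [[0, 0, 0], [0, 0, 0]]]'

```text
time_s: 5.72
eef_pos: [533.2, -87.0, 225.5]
ee_rot: [0.001, 0.998, 0.07, -0.0]
force: [-1.5, -7.4, -0.0]
grip_width: -0.001
```

```bash
python3 - <<'E'
from h import *
st()
a=snap("scene","pics/s2.png")
cv2.imwrite("pics/c4.png",cv2.resize(a[215:295,280:380],None,fx=6,fy=6,interpolation=2)[:,:,::-1])
E
```

```text
t 5.72 p [533.2 -87.  225.5] psi 8.1 theta 189.4 R 50.3 Ftool [-2.51  7.1   0.07] grip -0.0
```

View pics/c4.png

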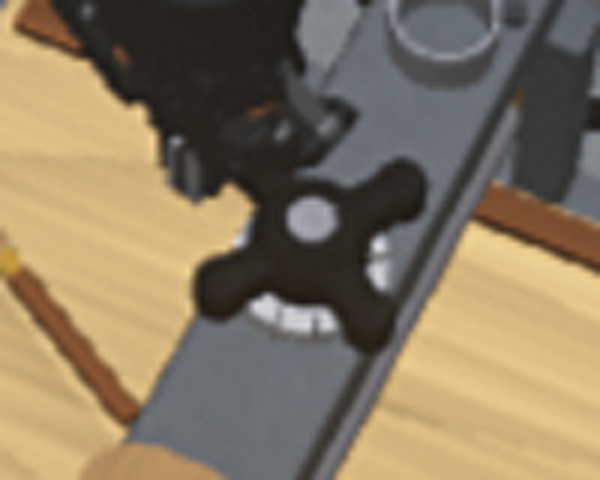

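>>> play_rows --motion '[[[0.05, -2.18, 0], [0, 0, 2.5]], [[0, 0, 0], [0, 0, 0]]]'

```text
time_s: 5.93
eef_pos: [532.9, -84.5, 225.4]
ee_rot: [0.001, 0.999, 0.049, -0.0]
force: [-1.4, -2.8, -0.9]
grip_width: -0.002
```

>>> play_rows --motion '[[[0.05, -2.18, 0], [0, 0, 2.5]], [[0, 0, 0], [0, 0, 0]]]'

```text
time_s: 6.1
eef_pos: [532.7, -81.8, 225.3]
ee_rot: [0.0, 1.0, 0.027, -0.0]
force: [-0.5, -1.7, 0.3]
grip_width: 0.001
```

>>> play_rows --motion '[[[0.05, -2.18, 0], [0, 0, 2.5]], [[0, 0, 0], [0, 0, 0]]]'

```text
time_s: 6.27
eef_pos: [532.6, -79.1, 225.3]
ee_rot: [-0.0, 1.0, 0.005, -0.0]
force: [-1.0, 0.1, -0.1]
grip_width: 0.004
```

>>> play_rows --motion '[[[0.05, -2.18, 0], [0, 0, 2.5]], [[0, 0, 0], [0, 0, 0]]]'

```text
time_s: 6.43
eef_pos: [532.8, -76.7, 225.3]
ee_rot: [-0.0, 1.0, -0.016, 0.0]
force: [0.2, -0.3, 0.3]
grip_width: 0.002
```

>>> play_rows --motion '[[[0.05, -2.18, 0], [0, 0, 2.5]], [[0, 0, 0], [0, 0, 0]]]'

```text
time_s: 6.6
eef_pos: [533.1, -74.5, 225.3]
ee_rot: [-0.0, 0.999, -0.038, 0.0]
force: [-0.5, -0.3, -1.6]
grip_width: 0.001
```

```bash
python3 -c "
from h import *
st()"
```

```text
t 6.6 p [533.1 -74.5 225.3] psi -4.4 theta 175.0 R 49.9 Ftool [-0.48  0.32  1.56] grip 0.0
```

>>> play_rows --motion '[[[0.05, -2.18, 0], [0, 0, 2.5]], [[0.05, -2.18, 0], [0, 0, 2.5]], [[0, 0, 0], [0, 0, 0]]]'

```text
time_s: 6.85
eef_pos: [533.6, -70.2, 225.3]
ee_rot: [-0.0, 0.997, -0.082, 0.0]
force: [0.2, 0.5, -0.2]
grip_width: -0.004
```

>>> play_rows --motion '[[[0.05, -2.18, 0], [0, 0, 2.5]], [[0, 0, 0], [0, 0, 0]]]'

```text
time_s: 7.02
eef_pos: [533.9, -68.2, 225.3]
ee_rot: [-0.0, 0.995, -0.103, 0.0]
force: [-0.0, 0.2, -0.2]
grip_width: -0.004
```

>>> play_rows --motion '[[[0.05, -2.18, 0], [0, 0, 2.5]], [[0, 0, 0], [0, 0, 0]]]'

```text
time_s: 7.18
eef_pos: [534.4, -66.1, 225.3]
ee_rot: [-0.0, 0.992, -0.125, 0.0]
force: [0.8, 1.0, 0.3]
grip_width: -0.002
```

>>> play_rows --motion '[[[0.05, -2.18, 0], [0, 0, 2.5]], [[0, 0, 0], [0, 0, 0]]]'

```text
time_s: 7.35
eef_pos: [534.8, -64.5, 225.3]
ee_rot: [0.0, 0.989, -0.147, -0.0]
force: [-1.2, -2.6, 0.9]
grip_width: 0.0
```

>>> play_rows --motion '[[[0.05, -2.18, 0], [0, 0, 2.5]], [[0, 0, 0], [0, 0, 0]]]'

```text
time_s: 7.52
eef_pos: [535.2, -63.1, 225.3]
ee_rot: [0.001, 0.986, -0.168, -0.001]
force: [-4.0, -4.5, 0.3]
grip_width: -0.0
```

>>> play_rows --motion '[[[0.05, -2.18, 0], [0, 0, 2.5]], [[0, 0, 0], [0, 0, 0]]]'

```text
time_s: 7.68
eef_pos: [535.9, -60.8, 225.3]
ee_rot: [0.001, 0.982, -0.19, -0.001]
force: [-1.7, -2.9, 0.3]
grip_width: -0.002
```

```bash
python3 -c "
from h import *
st()"
```

```text
t 7.68 p [535.9 -60.8 225.3] psi -21.9 theta 159.0 R 50.2 Ftool [-0.47  3.3  -0.27] grip -0.0
```

>>> play_rows --motion '[[[0.05, -2.18, 0], [0, 0, 2.5]], [[0, 0, 0], [0, 0, 0]]]'

```text
time_s: 7.85
eef_pos: [536.9, -58.5, 225.3]
ee_rot: [0.0, 0.977, -0.211, -0.0]
force: [-1.8, -1.8, 0.6]
grip_width: -0.001
```

>>> play_rows --motion '[[[0.05, -2.18, 0], [0, 0, 2.5]], [[0, 0, 0], [0, 0, 0]]]'

```text
time_s: 8.02
eef_pos: [538.1, -56.1, 225.3]
ee_rot: [-0.0, 0.973, -0.232, -0.0]
force: [-0.9, -0.6, 0.1]
grip_width: 0.002
```

>>> play_rows --motion '[[[0.05, -2.18, 0], [0, 0, 2.5]], [[0, 0, 0], [0, 0, 0]]]'

```text
time_s: 8.18
eef_pos: [539.4, -54.0, 225.3]
ee_rot: [-0.0, 0.967, -0.253, 0.0]
force: [0.4, -0.4, 0.0]
grip_width: 0.001
```

>>> play_rows --motion '[[[0.05, -2.18, 0], [0, 0, 2.5]], [[0, 0, 0], [0, 0, 0]]]'

```text
time_s: 8.35
eef_pos: [540.6, -52.1, 225.3]
ee_rot: [-0.0, 0.962, -0.274, 0.0]
force: [-0.2, -0.3, 0.3]
grip_width: 0.004
```

```bash
python3 - <<'E'
from h import *
st()
a=snap("scene","pics/s3.png")
cv2.imwrite("pics/c5.png",cv2.resize(a[215:295,280:380],None,fx=6,fy=6,interpolation=2)[:,:,::-1])
E
```

```text
t 8.35 p [540.6 -52.1 225.3] psi -31.9 theta 147.6 R 50.0 Ftool [-0.    0.35 -0.35] grip 0.0
```

View pics/c5.png

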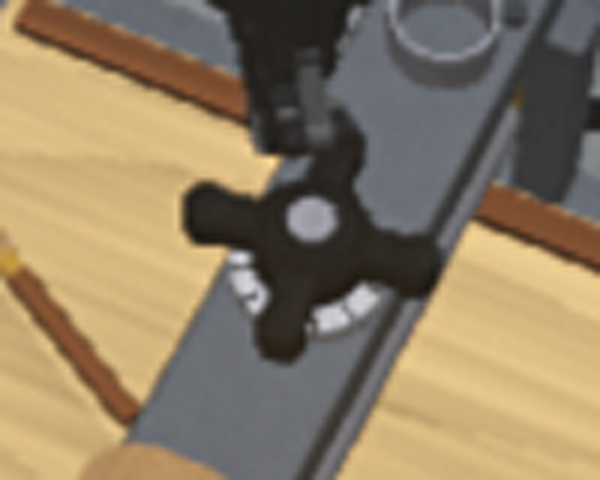

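Two clicks felt (contact at θ≈191 and ≈162, each fading to zero); the picture agrees with the pushed lobe moved round about 60°. On to the third.

>>> play_rows --motion '[[[0.05, -2.18, 0], [0, 0, 2.5]], [[0.05, -2.18, 0], [0, 0, 2.5]], [[0.05, -2.18, 0], [0, 0, 2.5]], [[0.05, -2.18, 0], [0, 0, 2.5]], [[0, 0, 0], [0, 0, 0]]]'

```text
time_s: 8.82
eef_pos: [545.8, -45.1, 225.3]
ee_rot: [-0.0, 0.934, -0.357, 0.0]
force: [-0.8, 0.6, 0.7]
grip_width: -0.002
```

>>> play_rows --motion '[[[0.05, -2.18, 0], [0, 0, 2.5]], [[0.05, -2.18, 0], [0, 0, 2.5]], [[0, 0, 0], [0, 0, 0]]]'

```text
time_s: 9.07
eef_pos: [548.0, -42.7, 225.2]
ee_rot: [0.001, 0.917, -0.398, -0.001]
force: [-4.6, -2.8, 1.1]
grip_width: 0.002
```

>>> play_rows --motion '[[[0.05, -2.18, 0], [0, 0, 2.5]], [[0, 0, 0], [0, 0, 0]]]'

```text
time_s: 9.23
eef_pos: [549.5, -41.3, 225.2]
ee_rot: [0.001, 0.909, -0.418, -0.001]
force: [-3.9, -2.4, 0.7]
grip_width: -0.0
```

>>> play_rows --motion '[[[0.05, -2.18, 0], [0, 0, 2.5]], [[0, 0, 0], [0, 0, 0]]]'

```text
time_s: 9.4
eef_pos: [551.5, -39.7, 225.2]
ee_rot: [0.001, 0.899, -0.437, -0.001]
force: [-2.5, -1.0, 0.2]
grip_width: -0.003
```

>>> play_rows --motion '[[[0.05, -2.18, 0], [0, 0, 2.5]], [[0, 0, 0], [0, 0, 0]]]'

```text
time_s: 9.57
eef_pos: [553.6, -38.2, 225.3]
ee_rot: [0.0, 0.89, -0.457, -0.0]
force: [-0.5, 0.3, 0.4]
grip_width: 0.0
```

>>> play_rows --motion '[[[0.05, -2.18, 0], [0, 0, 2.5]], [[0, 0, 0], [0, 0, 0]]]'

```text
time_s: 9.73
eef_pos: [555.7, -36.8, 225.3]
ee_rot: [-0.0, 0.879, -0.476, 0.0]
force: [-0.0, -0.2, -0.4]
grip_width: -0.001
```

>>> play_rows --motion '[[[0.05, -2.18, 0], [0, 0, 2.5]], [[0, 0, 0], [0, 0, 0]]]'

```text
time_s: 9.9
eef_pos: [557.7, -35.6, 225.3]
ee_rot: [-0.0, 0.869, -0.495, 0.0]
force: [0.2, 0.4, 0.0]
grip_width: 0.001
```

>>> play_rows --motion '[[[0.05, -2.18, 0], [0, 0, 2.5]], [[0, 0, 0], [0, 0, 0]]]'

```text
time_s: 10.07
eef_pos: [559.5, -34.6, 225.3]
ee_rot: [-0.0, 0.858, -0.514, 0.0]
force: [-0.1, 0.7, -0.6]
grip_width: -0.0
```

```bash
python3 -c "
from h import *
st()"
```

```text
t 10.07 p [559.5 -34.6 225.3] psi -61.9 theta 117.7 R 50.0 Ftool [-0.71 -0.23  0.63] grip -0.0
```

Third click felt and released. Now the fourth.

>>> play_rows --motion '[[[0.05, -2.18, 0], [0, 0, 2.5]], [[0.05, -2.18, 0], [0, 0, 2.5]], [[0.05, -2.18, 0], [0, 0, 2.5]], [[0.05, -2.18, 0], [0, 0, 2.5]], [[0, 0, 0], [0, 0, 0]]]'

```text
time_s: 10.48
eef_pos: [567.5, -31.2, 225.2]
ee_rot: [-0.0, 0.81, -0.587, 0.0]
force: [0.2, -0.1, -0.9]
grip_width: -0.001
```

>>> play_rows --motion '[[[0.05, -2.18, 0], [0, 0, 2.5]], [[0.05, -2.18, 0], [0, 0, 2.5]], [[0, 0, 0], [0, 0, 0]]]'

```text
time_s: 10.73
eef_pos: [570.4, -30.1, 225.1]
ee_rot: [0.001, 0.783, -0.622, -0.001]
force: [-7.0, 0.1, 1.3]
grip_width: -0.002
```

>>> play_rows --motion '[[[0.05, -2.18, 0], [0, 0, 2.5]], [[0, 0, 0], [0, 0, 0]]]'

```text
time_s: 10.9
eef_pos: [572.8, -29.7, 225.1]
ee_rot: [0.001, 0.77, -0.638, -0.001]
force: [-3.2, 0.4, 1.4]
grip_width: -0.0
```

>>> play_rows --motion '[[[0.05, -2.18, 0], [0, 0, 2.5]], [[0, 0, 0], [0, 0, 0]]]'

```text
time_s: 11.07
eef_pos: [575.4, -29.3, 225.2]
ee_rot: [0.0, 0.756, -0.655, -0.001]
force: [-1.9, 0.4, 0.9]
grip_width: 0.001
```

>>> play_rows --motion '[[[0.05, -2.18, 0], [0, 0, 2.5]], [[0, 0, 0], [0, 0, 0]]]'

```text
time_s: 11.23
eef_pos: [577.9, -29.0, 225.2]
ee_rot: [-0.0, 0.741, -0.671, -0.0]
force: [0.3, 0.5, 0.0]
grip_width: 0.001
```

>>> play_rows --motion '[[[0.05, -2.18, 0], [0, 0, 2.5]], [[0, 0, 0], [0, 0, 0]]]'

```text
time_s: 11.4
eef_pos: [580.4, -28.9, 225.3]
ee_rot: [-0.0, 0.726, -0.687, 0.0]
force: [-0.2, 0.1, -0.4]
grip_width: 0.003
```

```bash
python3 - <<'E'
from h import *
st()
a=snap("scene","pics/s4.png")
cv2.imwrite("pics/c6.png",cv2.resize(a[215:295,280:380],None,fx=6,fy=6,interpolation=2)[:,:,::-1])
E
```

```text
t 11.4 p [580.4 -28.9 225.3] psi -86.9 theta 92.8 R 49.9 Ftool [-0.13  0.18  0.35] grip 0.0
```

View pics/c6.png

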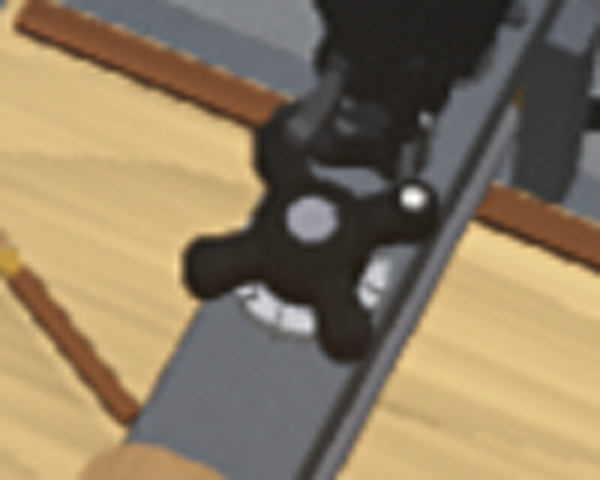

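>>> play_rows --motion '[[[0, 2, 0], [0, 0, 0]], [[0, 0, 0], [0, 0, 0]], [[0, 0, -10], [0, 0, 0]], [[0, 0, -20], [0, 0, 0]], [[0, 0, -25], [0, 0, 0]], [[0, 0, -25], [0, 0, 0]], [[0, 0, -25], [0, 0, 0]], [[30, 0, 0], [0, 0, 0]], [[30, 0, 0], [0, 0, 0]], [[30, 0, 0], [0, 0, 0]], [[30, 0, 0], [0, 0, 0]], [[30, 0, 0], [0, 0, 0]], [[30, 0, 0], [0, 0, 0]], [[30, 0, 0], [0, 0, 0]], [[30, 0, 0], [0, 0, 0]], [[30, 0, 0], [0, 0, 0]], [[30, 0, 0], [0, 0, 0]], [[0, 0, 0], [0, 0, 0]], [[0, 0, 0], [0, 0, 0]]]'

```text
time_s: 13.03
eef_pos: [593.6, -329.9, 330.1]
ee_rot: [-0.0, 0.725, -0.689, -0.0]
force: [0.1, -0.1, -0.3]
grip_width: 0.001
```

```bash
python3 - <<'E'
from h import *
st()
a=snap("scene","pics/s5.png");b=snap("top","pics/t5.png")
for n,im in(("scene",a),("top",b)):
    # white dot near expected place
    e=proj(n,np.r_[C+40*np.array([np.cos(.843),np.sin(.843)]),238]); x,y=int(e[0]),int(e[1])
    g=im[y-6:y+7,x-6:x+7].min(2).astype(int); j=np.unravel_index(g.argmax(),g.shape)
    w=np.clip(g[max(j[0]-1,0):j[0]+2,max(j[1]-1,0):j[1]+2]-40,0,None); yy,xx=np.mgrid[-1:2,-1:2]
    uv=np.array([x-6+j[1],y-6+j[0]],float)+([(w*xx).sum()/w.sum(),(w*yy).sum()/w.sum()] if w.shape==(3,3) else 0)
    D=onplane(n,uv,238); v=D[:2]-C; print(n,g.max(),uv,np.array(e).round(1),D.round(1),np.hypot(*v).round(1),np.degrees(np.arctan2(v[1],v[0])).round(1))
a=a[180:320,250:400];b=b[150:270,290:450]
cv2.imwrite("pics/c7.png",np.hstack([cv2.resize(a,(400,373),interpolation=2),cv2.resize(b,(400,373),interpolation=2)])[:,:,::-1])
E
```

```text
t 13.03 p [ 593.6 -329.9  330.1] psi -87.0 theta 272.5 R 251.3 Ftool [ 0.06 -0.13  0.27] grip 0.0
scene 233 [348.91229331 247.98705967] [349.8 252. ] [600.9 -42.7 238. ] 40.4 63.4
top 197 [347.25251397 200.05810056] [349.3 198.1] [603.5 -42.6 238. ] 41.7 60.2
```

View pics/c7.png

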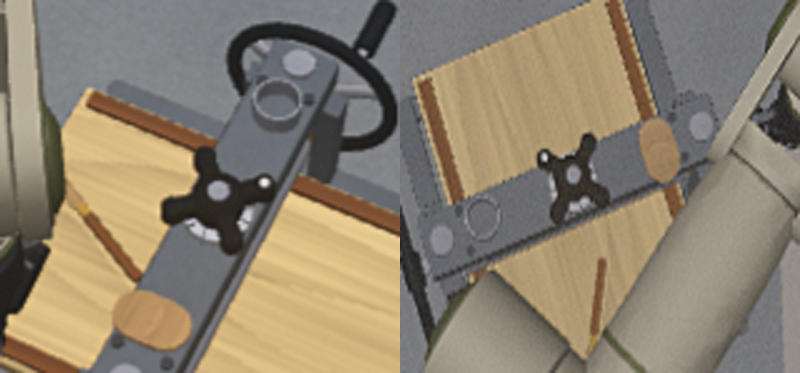

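```bash
python3 - <<'E'
from h import *
def ang(n,uv,z=238):
    v=onplane(n,uv,z)[:2]-C; return np.hypot(*v).round(1),(np.degrees(np.arctan2(v[1],v[0]))%360).round(1)
print("2 clicks")
for p in((207,213),(281,343),(422,266)): print(ang("scene",(280+p[0]/6,215+p[1]/6)))
print("now")
for n in("scene","top"):
    im=cv2.imread(f"pics/{'s' if n=='scene' else 't'}5.png")
    im0=cv2.imread(f"pics/{n}0.png")
    for nm,I in(("start",im0),("now",im)):
        # black profile at r=38..44 on the lobe-top plane, score of 4-fold template
        best=[]
        for a in np.arange(0,90,1.):
            s=0
            for k in range(4):
                for r in(34,38,42):
                    t=np.radians(a+90*k); u=proj(n,np.r_[C+r*np.array([np.cos(t),np.sin(t)]),238])
                    s+=cv2.getRectSubPix(I,(1,1),(float(u[0]),float(u[1]))).astype(float).mean()
            best.append((s,a))
        print(n,nm,sorted(best)[:4])
a=cv2.imread("pics/s5.png")[225:280,305:360];b=cv2.imread("pics/t5.png")[180:230,335:385]
cv2.imwrite("pics/c8.png",np.hstack([cv2.resize(a,(400,400),interpolation=2),cv2.resize(b,(400,400),interpolation=2)]))
E
```

```text
2 clicks
(np.float64(38.6), np.float64(216.0))
(np.float64(49.7), np.float64(302.0))
(np.float64(43.8), np.float64(23.2))
now
scene start [(np.float64(504.33333333333337), np.float64(88.0)), (np.float64(505.3333333333333), np.float64(87.0)), (np.float64(521.0), np.float64(89.0)), (np.float64(541.3333333333334), np.float64(86.0))]
scene now [(np.float64(495.66666666666663), np.float64(53.0)), (np.float64(500.00000000000006), np.float64(52.0)), (np.float64(515.0), np.float64(54.0)), (np.float64(518.6666666666666), np.float64(51.0))]Traceback (most recent call last):
  File "<stdin>", line 17, in <module>
  File "h.py", line 7, in proj
    K,k1,R,t=cal(n); p=R@np.array(X,float)+t; s=p[:2]/p[2]; s=s*(1+k1*(s@s)); return K[0,0]*s[0]+K[0,2],K[1,1]*s[1]+K[1,2]
             ~~~^^^
  File "h.py", line 5, in cal
    c=ctrl.get_calibration(n); return np.array(c["K"]),float(c["k1"]),np.array(c["R"]),np.array(c["t"]).ravel()
ValueError: time passes only in moves, steps and waits
```

```bash
cat > fit.py <<'E'
from h import *
from scipy.optimize import minimize
from scipy.spatial import ConvexHull
CA={n:cal(n) for n in("scene","top")}
def P(n,X):
    K,k1,R,t=CA[n]; p=X@R.T+t; s=p[:,:2]/p[:,2:]; s=s*(1+k1*(s**2).sum(1))[:,None]; return s*[K[0,0],K[1,1]]+K[:2,2]
tt=np.linspace(0,2*np.pi,24,endpoint=False); ci=np.c_[np.cos(tt),np.sin(tt)]
def prism(xy,z0,z1): return np.r_[np.c_[xy,np.full(len(xy),z0)],np.c_[xy,np.full(len(xy),z1)]]
parts=[prism(ci*23,211,244)]
for k in range(4):
    c,s=np.cos(k*np.pi/2),np.sin(k*np.pi/2); Rk=np.array([[c,-s],[s,c]])
    parts+= [prism((ci*10+[40,0])@Rk.T,218,238),prism(np.array([[0,-8.5],[40,-8.5],[40,8.5],[0,8.5]])@Rk.T,218,238)]
SC=8
def mask(n,x,y,a,box):
    u0,v0,w=box; m=np.zeros((w*SC,w*SC),np.uint8); c,s=np.cos(a),np.sin(a); Rk=np.array([[c,-s],[s,c]])
    for p in parts:
        q=p.copy(); q[:,:2]=q[:,:2]@Rk.T+[x,y]; u=(P(n,q)-[u0-.5,v0-.5])*SC
        cv2.fillConvexPoly(m,cv2.convexHull(u.astype(np.float32)).round().astype(np.int32),255)
    return cv2.resize(m,(w,w),interpolation=cv2.INTER_AREA)/255.
def fit(n,f,prior):
    im=cv2.imread(f); u=P(n,np.array([[C[0],C[1],228.]]))[0]; w=40; box=(int(u[0])-20,int(u[1])-20,w)
    g=im[box[1]:box[1]+w,box[0]:box[0]+w].max(2).astype(float); d=np.clip((95-g)/60,0,1)
    hub=P(n,np.array([[C[0],C[1],244.]]))[0]-[box[0],box[1]]; yy,xx=np.mgrid[:w,:w]; ign=np.hypot(xx-hub[0],yy-hub[1])<5
    dot=P(n,np.array([[C[0]+40*np.cos(prior),C[1]+40*np.sin(prior),238.]]))[0]
    def cost(p): return (((mask(n,p[0],p[1],p[2],box)-d)**2)[~ign]).sum()
    best=min(((cost((C[0],C[1],prior+np.radians(e))),e) for e in range(-44,46,2)))
    r=minimize(cost,[*C,prior+np.radians(best[1])],method="Nelder-Mead",options=dict(initial_simplex=np.array([*C,prior+np.radians(best[1])])+np.array([[0,0,0],[4,0,0],[0,4,0],[0,0,.1]])))
    print(n,f,r.x[:2].round(1),np.degrees(r.x[2]).round(1),"cost",round(r.fun,1))
if __name__=="__main__":
    for n in("scene","top"):
        fit(n,f"pics/{n}0.png",np.radians(168)); fit(n,f"pics/{n[0]}5.png",np.radians(55))
E
python3 fit.py
```

```text
scene pics/scene0.png [581.3 -77.4] 168.3 cost 147.6
scene pics/s5.png [583.  -78.7] 61.3 cost 137.5
top pics/top0.png [583.6 -77.7] 169.0 cost 97.4
top pics/t5.png [582.9 -77.7] 60.7 cost 86.0
```

```bash
python3 - <<'E'
from fit import *
fit("scene","pics/s2.png",np.radians(165)); fit("scene","pics/s3.png",np.radians(110)); fit("scene","pics/s4.png",np.radians(55))
E
```

```text
scene pics/s2.png [579.9 -75.5] 166.2 cost 197.6
scene pics/s3.png [581.7 -79.4] 119.9 cost 152.7
scene pics/s4.png [580.1 -75. ] 62.1 cost 233.2
```

>>> play_rows --motion '[[[0, 0, 0], [0, 0, 0]], [[0, 0, 0], [0, 0, 0]], [[0, 0, 0], [0, 0, 0]], [[0, 0, 0], [0, 0, 0]], [[0, 0, 0], [0, 0, 0]], [[0, 0, 0], [0, 0, 0]]]'

```text
time_s: 13.63
eef_pos: [594.0, -328.4, 330.3]
ee_rot: [0.0, 0.726, -0.688, -0.0]
force: [-0.6, 0.5, -0.1]
grip_width: -0.001
```

```bash
python3 - <<'E'
from fit import *
a=snap("scene","pics/s6.png");b=snap("top","pics/t6.png")
fit("scene","pics/s6.png",np.radians(55)); fit("top","pics/t6.png",np.radians(55)); st()
b0=cv2.imread("pics/top0.png")[180:230,335:385]; b1=b[180:230,335:385,::-1]
cv2.imwrite("pics/c9.png",np.hstack([cv2.resize(b0,(400,400),interpolation=2),cv2.resize(b1,(400,400),interpolation=2)]))
E
```

```text
scene pics/s6.png [583.  -78.7] 61.3 cost 137.4
top pics/t6.png [583.3 -77.6] 60.7 cost 86.2
t 13.73 p [ 594.  -328.5  330.3] psi -87.0 theta 272.6 R 249.9 Ftool [ 1.11 -0.73 -0.09] grip 0.0
```

View pics/c9.png

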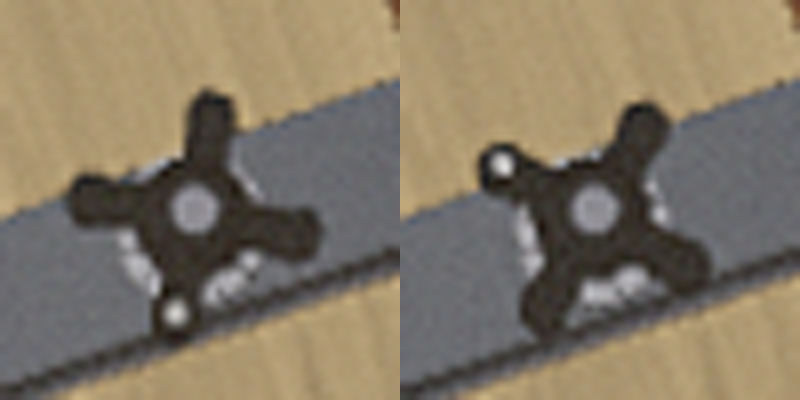

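The dot lies at about 61°, i.e. ~107° turned. That is short of 120°, although four clicks were felt. I'll go back behind the same lobe and probe gently: no resistance would mean it stopped short of the click.

>>> play_rows --motion '[[[-30, 0, 0], [0, 0, 0]], [[-30, 0, 0], [0, 0, 0]], [[-30, 0, 0], [0, 0, 0]], [[-30, 0, 0], [0, 0, 0]], [[-30, 0, 0], [0, 0, 0]], [[-30, 0, 0], [0, 0, 0]], [[-30, 0, 0], [0, 0, 0]], [[-30, 0, 0], [0, 0, 0]], [[-30, 0, 0], [0, 0, 0]], [[-30, 0, 0], [0, 0, 0]], [[0, 0, 0], [0, 0, 0]], [[0, 0, 25], [0, 0, 0]], [[0, 0, 25], [0, 0, 0]], [[0, 0, 25], [0, 0, 0]], [[0, 0, 0], [0, 0, 0]]]'

```text
time_s: 14.98
eef_pos: [576.5, -29.0, 250.7]
ee_rot: [0.002, 0.725, -0.688, -0.004]
force: [-0.9, -0.0, -0.9]
grip_width: 0.001
```

```bash
python3 -c "
from h import *
st()"
```

```text
t 14.98 p [576.5 -29.  250.7] psi -87.0 theta 97.2 R 50.2 Ftool [-0.04  0.89  0.94] grip 0.0
```

>>> play_rows --motion '[[[0, 0, 10], [0, 0, 0]], [[0, 0, 10], [0, 0, 0]], [[0, 0, 8], [0, 0, 0]], [[0, 0, 0], [0, 0, 0]], [[0, 0, 0], [0, 0, 0]]]'

```text
time_s: 15.4
eef_pos: [578.2, -29.1, 227.5]
ee_rot: [-0.0, 0.726, -0.688, 0.0]
force: [0.7, -0.2, 1.0]
grip_width: -0.001
```

>>> play_rows --motion '[[[0.1, -3, 0], [0, 0, 2]], [[0, 0, 0], [0, 0, 0]], [[0, 0, 0], [0, 0, 0]]]'

```text
time_s: 15.65
eef_pos: [581.4, -29.0, 227.9]
ee_rot: [-0.0, 0.714, -0.7, 0.0]
force: [-0.1, -0.8, 0.7]
grip_width: 0.0
```

>>> play_rows --motion '[[[0.1, -1.75, 0], [0, 0, 2]], [[0, 0, 0], [0, 0, 0]], [[0, 0, 0], [0, 0, 0]]]'

```text
time_s: 15.9
eef_pos: [582.9, -29.0, 227.5]
ee_rot: [0.0, -0.702, 0.713, -0.0]
force: [0.7, -0.2, -0.4]
grip_width: -0.003
```

>>> play_rows --motion '[[[0.1, -1.75, 0], [0, 0, 2]], [[0, 0, 0], [0, 0, 0]], [[0, 0, 0], [0, 0, 0]]]'

```text
time_s: 16.15
eef_pos: [584.6, -29.1, 227.4]
ee_rot: [0.0, -0.689, 0.725, -0.0]
force: [0.1, 0.9, -1.1]
grip_width: -0.005
```

>>> play_rows --motion '[[[0.1, -1.75, 0], [0, 0, 2]], [[0, 0, 0], [0, 0, 0]], [[0, 0, 0], [0, 0, 0]]]'

```text
time_s: 16.4
eef_pos: [586.3, -29.3, 227.3]
ee_rot: [-0.0, -0.676, 0.737, 0.0]
force: [-0.7, 0.3, 0.5]
grip_width: 0.0
```

```bash
python3 -c "
from h import *
st()"
```

```text
t 16.4 p [586.3 -29.3 227.3] psi -94.9 theta 85.9 R 49.6 Ftool [-0.23  0.74 -0.49] grip 0.0
```

>>> play_rows --motion '[[[0.05, -1.3, 0], [0, 0, 1.5]], [[0, 0, 0], [0, 0, 0]], [[0, 0, 0], [0, 0, 0]]]'

```text
time_s: 16.65
eef_pos: [587.6, -29.5, 227.3]
ee_rot: [-0.0, -0.667, 0.745, 0.0]
force: [-0.7, -0.0, -0.7]
grip_width: 0.001
```

>>> play_rows --motion '[[[0.05, -1.3, 0], [0, 0, 1.5]], [[0, 0, 0], [0, 0, 0]], [[0, 0, 0], [0, 0, 0]]]'

```text
time_s: 16.9
eef_pos: [588.9, -29.7, 227.3]
ee_rot: [-0.0, -0.657, 0.754, 0.0]
force: [0.0, 0.8, -0.2]
grip_width: -0.001
```

>>> play_rows --motion '[[[0.05, -1.3, 0], [0, 0, 1.5]], [[0, 0, 0], [0, 0, 0]], [[0, 0, 0], [0, 0, 0]]]'

```text
time_s: 17.15
eef_pos: [590.2, -29.9, 227.3]
ee_rot: [-0.0, -0.647, 0.763, 0.0]
force: [0.8, 0.3, 0.1]
grip_width: -0.001
```

```bash
python3 - <<'E'
from fit import *
st(); snap("scene","pics/s7.png"); fit("scene","pics/s7.png",np.radians(55))
I=cv2.imread("pics/s7.png")[215:295,280:380].max(2)
K=I.copy(); j=np.unravel_index(K[20:45,55:90].argmax(),(25,35)); print("dot near",280+55+j[1],215+20+j[0],K[20:45,55:90].max())
E
```

```text
t 17.15 p [590.2 -29.9 227.3] psi -99.4 theta 81.4 R 49.5 Ftool [-0.46 -0.72 -0.06] grip -0.0
scene pics/s7.png [581.5 -75.2] 47.7 cost 236.9
dot near 350 251 239
```

The dial yielded without resistance and moved on to ≈48° (120° turned). Withdraw and check.

>>> play_rows --motion '[[[0, 0, 0], [0, 0, 0]], [[0, 0, -10], [0, 0, 0]], [[0, 0, -20], [0, 0, 0]], [[0, 0, -25], [0, 0, 0]], [[0, 0, -25], [0, 0, 0]], [[0, 0, -25], [0, 0, 0]], [[30, 0, 0], [0, 0, 0]], [[30, 0, 0], [0, 0, 0]], [[30, 0, 0], [0, 0, 0]], [[30, 0, 0], [0, 0, 0]], [[30, 0, 0], [0, 0, 0]], [[30, 0, 0], [0, 0, 0]], [[30, 0, 0], [0, 0, 0]], [[30, 0, 0], [0, 0, 0]], [[30, 0, 0], [0, 0, 0]], [[30, 0, 0], [0, 0, 0]], [[0, 0, 0], [0, 0, 0]], [[0, 0, 0], [0, 0, 0]], [[0, 0, 0], [0, 0, 0]]]'

```text
time_s: 18.78
eef_pos: [541.0, -325.2, 332.9]
ee_rot: [0.0, -0.647, 0.763, -0.0]
force: [0.5, 0.4, 0.2]
grip_width: 0.001
```

```bash
python3 - <<'E'
from fit import *
st(); a=snap("scene","pics/s8.png"); b=snap("top","pics/t8.png")
fit("scene","pics/s8.png",np.radians(50)); fit("top","pics/t8.png",np.radians(50))
a=a[180:320,250:400];b=b[150:270,290:450]
cv2.imwrite("pics/c10.png",np.hstack([cv2.resize(a,(400,373),interpolation=2),cv2.resize(b,(400,300),interpolation=2)[:,:].__class__ and cv2.copyMakeBorder(cv2.resize(b,(400,300),interpolation=2),0,73,0,0,0)])[:,:,::-1])
E
```

```text
t 18.78 p [ 541.  -325.2  332.9] psi -99.4 theta 260.4 R 249.9 Ftool [-0.49 -0.44 -0.2 ] grip 0.0
scene pics/s8.png [581.9 -78.7] 48.3 cost 133.4
top pics/t8.png [584.4 -77.4] 48.9 cost 93.7
```

View pics/c10.png

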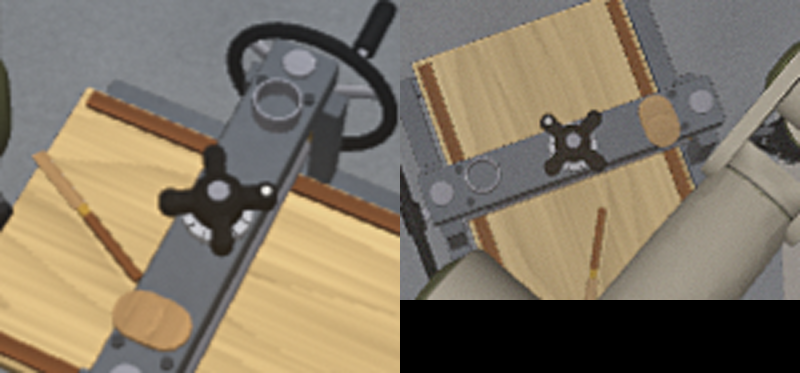

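Both cameras now give 48.3° and 48.9°, against 168.3° and 169.0° at the start, so the dial has turned 120°. The cutter, rib and knife haven't moved, and the hand is clear.

```bash
python3 -c "
from rig import ctrl
print(ctrl.finish_job())"
```

```text
the job is handed in; nothing more can be done
None
```

The dial sits in the fourth click clockwise from where it started, and I have handed the job in. I pushed one lobe with the closed fingertips and felt four clicks, each building to about 5–7.5 N and then falling to nothing.

- **Check that failed first:** after the fourth click both cameras showed the dial turned only about 107°, stuck short of the click and outside the 9° tolerance. I went back behind the same lobe and nudged it. It moved on with no noticeable force.
- **Final angle:** both cameras give a turn of 120.0–120.1°.
- **Surroundings:** in the last pictures the cutter, rib and clay knife are where they were, and the hand is well clear of everything. I didn't recheck the things on the table and work board; the arm passed high above the board, and no unexpected contact force was felt.
- **Time:** about 19 s of the 45 s allowed.

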